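# Refit the push knob of a screw feeder and hold it pressed

## Robot

A 6-joint arm with a two-finger parallel gripper is mounted at the origin on the work surface. World frame = base frame: x ahead of the robot, y to its left, z up, the work surface at z = 0. Lengths are in m, angles in rad, forces in N, time in s.
With the tool pointing down it reaches from about 0.425 to 0.95 m from the base axis. Payload 14.7 kg.
Tool frame: the origin (TCP) lies at the very end of the fingers, on their centre line; the grasp point (between the pads) lies 19 mm behind it; z points along the fingers, y is the direction in which the jaws open and shut (so a half turn about z gives the same grasp; the last joint's range is limited). The gripper opens to 85 mm and grips with 20 to 120 N. Pads are 22 mm wide; open, the fingers measure 114 mm over their backs; the gripper's body (76 mm by 85 mm) begins 54 mm behind the grasp point. The pads swing forward as they close: fully open they stand 13 mm farther back than shut.
Start: joints at [-1.281, 0.48, 1.596, -0, 1.065, -0.047], TCP at [0.215, -0.613, 0.231] pointing down, gripper open.
Joint ranges: [-2.75, 2.75], [-0.82, 2.05], [0.23, 2.67], [-1.56, 4.7], [0.09, 2.69], [-2.92, 2.92]. Speed limits (rad/s): [1.89, 1.89, 2.39, 3.01, 3.01, 3.01].

## Interface

Orientations are given as a unit quaternion [x, y, z, w].
In Python, from bench import * gives the robot as it stands.
- The arm moves only by the shell command python3 -m handwheel 'ROWS' [FORCE]. ROWS is JSON, a list that holds one entry, the list of rows, each a list of 5 numbers: the opening in per cent of the stroke, from 0 (shut) to 100 (fully open), then the shift along the world's x, y, z in mm, then the turn about the world's z in degrees. A call has 1 to 20 rows; each row is the pose to reach, as a shift and turn from the pose measured when the call began; what a row does not reach only later rows make up. A row lasts 1/8 s, in which the tool goes at most 62.5 mm and 10.7 degrees, less where a joint would pass 70% of its speed; a pose out of reach is approached as far as the arm can. A call with a gripper value outside its range is refused whole. The fingers move at their own pace and stop on an object; FORCE is the grip in N (left out, the last holds). Time passes only in rows, so rows that repeat a pose let the fingers close. It gives the time, the measured TCP pose, the force and the opening at its end, in the units of the state.
- sense(): the state, without advancing time (a new reading comes with each control period).
- camera(name): name is "side" or "top" or "wrist"; returns a dict with "color" (384x512x3 uint8, blue, green, red), "intrinsics" (3x3 intrinsics, pixels), "view" (4x4, takes a point from world to camera coordinates). Camera axes: x right, y down, z forward; pixel columns grow to the right and rows downward; lengths in m; the calibration is good to about 2 mm. A picture is of the moment at which its call begins. There is no depth.
- hand_in(): hands the job in, once; it reports no verdict.
The state is a dict: "time": time; "joint_pos": joint angles; "dq": joint speeds; "joint_torque": joint torques, N m; "tool_pos": TCP position; "ee_rot": TCP orientation; "ft_force": force on the tool from outside, world axes, zero at the start; "ft_torque": the same for the moment, N m; "width": finger opening in m.
Only numpy, scipy, OpenCV 4.12 (cv2) and the standard library are available. Lean on these libraries where they do the work, as an engineer would, in place of code of your own. Each camera call takes 0.05 s, during which the arm holds its last target. There are 200 camera calls.

## Task

The screw feeder's control has lost its knob: lift the orange wing knob up off its peg on the red parking stand, turn it so that the flat in its bore matches the flat of the feeder's bare D-shaft, and push it fully home on the shaft. Then press the knob all the way down against the shaft's spring and finish while still gripping it and holding it pressed; do not let go. Leave the round black knob and everything else on the bench where it is.

Things in the scene. Friction and masses are not known exactly. Their poses are not given: they have to be found in the camera images.
- knob: Orange wing knob, 53 mm high, 70 g, upright; origin: centre of underside. 0-27 mm: round body, 40 mm diameter; 27-53 mm: grip bar 38 mm long (along x), 12 mm thick (y), centred; pinch it from above. In the underside a D-bore 24 mm deep: 17.5 mm diameter, flat on its +x side 3.75 mm from the axis. A white line on the bar's top runs from centre to +x, the flat's side. Parked loosely over a peg.
- knob_seat (a point): Centre of the ceiling of the knob's bore, 24 mm above the knob's origin; axes as the knob's. It meets shaft_tip when the knob is fully home.
- stand: Red parking stand, a fixed block 90 x 210 x 30 mm high (x, y, z), origin: centre of its underside. Two steel pegs of 6 mm diameter stand on its top, 22 mm high, at y = -55 and +55 mm. The knobs rest on its top face, one over each peg; which is where varies.
- shaft_tip (a point): Centre of the top of the feeder's bare vertical steel D-shaft; moves with it. z up, x square out of the shaft's flat. 16 mm diameter, flat 3 mm from the axis (0.75 mm clearance all round in the bore), top 4 mm tapered. Stands 36 mm above the grey deck; not pressed, the tip is 106 mm above the bench. A yellow mark at its foot lies on the flat's side. Stiff to turn (0.6 N m).
- feeder: The screw feeder, fixed. Origin: on the bench under the shaft, on its axis. Grey deck 150 x 150 mm, 70 mm high, centred there. From 100 mm towards -y: red drive, 90 mm high, carrying an aluminium bowl (190 mm across, rim 165 mm high, centre 215 mm from the shaft), with a chute and a carton towards -x of the bowl.
- shaft (a joint): How far the shaft is pressed down, in m: 0 up, 0.008 at its stop. A spring lifts it: it starts to move at about 4 N and takes about 10 N at the stop. With the knob fully home and pressed to the stop, the knob's underside is 4 mm above the deck.
- bracket: Perforated aluminium angle bracket, 60 x 50 x 40 mm high; loose, leave it alone. Origin: centre of its underside.
- coupling: Dark steel coupling standing upright, 44 mm diameter, 65 mm high; loose, leave it alone. Origin: centre of its underside.
- grease_jar: Jar with a red lid, 68 mm diameter, 80 mm high; loose, leave it alone. Origin: centre of its underside.
- screwdriver: Red-handled screwdriver lying flat, 150 mm long; loose, leave it alone. Origin: centre of its underside.
- round_knob: The wrong knob: small, round and black, 36 mm diameter, 39 mm high, on the stand's other peg; loose, leave it alone. Origin: centre of its underside.
Things that resemble listed ones, but are neither listed nor needed, are in the scene too. What is shaped like the knob but purple or yellow is not meant.

How it is judged:
By the outcome, as a careful person would: the job done as asked, in the order asked, and still so for the second after the job is handed in, while the arm keeps its last pose, push and grip.
It also fails if it takes over 38 s, if anything falls off the work surface, if the arm or the gripper's body presses on something with over 40 N, if the wrist force passes 120 N, or if a joint passes its speed limit or range.

## Working session

There is one attempt and no reset: what is moved stays moved. The work goes in short steps, Python scripts to look and compute and a shell command to move; the robot and the scene stay as the last step left them, time stands still between calls to the robot, and variables do not carry over. Pictures are saved under pics/ and viewed, about 8 in all and at most 12, crops included, and the job is handed in when it is done.

```bash
mkdir -p pics
cat > h.py <<'E'
from bench import *
import numpy as np, cv2
def ray(c,u,v,z):
    K=np.array(c["intrinsics"]);V=np.array(c["view"]);R,t=V[:3,:3],V[:3,3]
    o=-R.T@t; d=R.T@np.linalg.inv(K)@[u,v,1]
    return o+d*(z-o[2])/d[2]
def proj(c,p):
    K=np.array(c["intrinsics"]);V=np.array(c["view"]);q=K@(V[:3,:3]@np.array(p)+V[:3,3]);return q[:2]/q[2]
E
python3 - <<'E'
from h import *
import pickle
cs={n:camera(n) for n in("top","side","wrist")}
pickle.dump(cs,open("c0.pkl","wb"))
for n,c in cs.items():
    cv2.imwrite(f"pics/{n}0.png",c["color"]); V=np.array(c["view"]); print(n,-V[:3,:3].T@V[:3,3],np.array(c["intrinsics"])[0,0],V[2,:3])
print(sense())
E
```

```text
top [0.39595881 0.12570153 0.77793391] 354.59902387480224 [ 0.22501476 -0.02591407 -0.97401069]
side [0.31122558 0.84334638 0.76021329] 492.0398103792939 [ 0.2168878  -0.71590515 -0.66365616]
wrist [ 0.29287756 -0.58631353  0.37405005] 323.011675781374 [-0.30291592 -0.1047743  -0.94724036]
{'time': 0.15, 'joint_pos': array([-1.28059715e+00,  4.80693278e-01,  1.59673081e+00,  4.47268917e-05,
        1.06507561e+00, -4.65772725e-02]), 'dq': array([-0.0012516 , -0.00312994, -0.00212829, -0.00040927, -0.00175513,
        0.00170496]), 'joint_torque': array([ 5.72785048e-04, -9.51148152e+01, -4.30460680e+01, -1.64586650e-04,
        8.06214142e-03, -1.47664366e-05]), 'tool_pos': array([ 0.21475053, -0.61317784,  0.23081562]), 'ee_rot': array([ 9.85857886e-01,  1.67582884e-01, -3.56930802e-05, -4.52537468e-04]), 'ft_force': array([0.67212887, 0.04424566, 0.32153618]), 'ft_torque': array([0.03456453, 0.00981447, 0.02997135]), 'width': 0.0851998304121971}
```

View pics/top0.png

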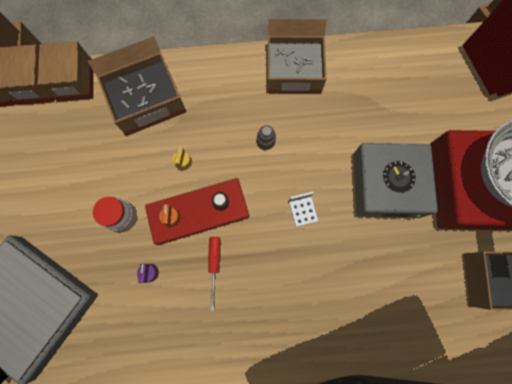

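View pics/side0.png

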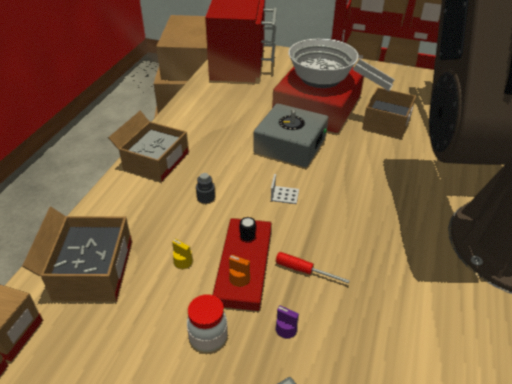

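Top view: the wing-shaped candidates are orange on the red stand (169,215), yellow on the bench (181,158) and purple on the bench (147,272). The round black knob is at (220,201). I choose orange at (169,215). The shaft is on the grey deck at about (399,176). Next is one close crop to check these.

Run:
```python
from h import *
import pickle
cs=pickle.load(open("c0.pkl","rb"))
def crop(n,u,v,w=25):
    return cv2.resize(cs[n]["color"][v-w:v+w,u-w:u+w],(390,290*390//390+100),interpolation=cv2.INTER_CUBIC)[:390]
def cr(n,u,v,w=20): return cv2.resize(cs[n]["color"][v-w:v+w,u-w:u+w],(300,300),interpolation=cv2.INTER_CUBIC)
im=np.vstack([np.hstack([cr("top",169,215),cr("top",400,175)]),np.hstack([cr("side",240,270),cr("side",291,121)])])
cv2.imwrite("pics/crop0.png",im)
c=cs["top"]
print("knob",ray(c,169,215,.083),"shaft",ray(c,399,177,.09))
hsv=cv2.cvtColor(c["color"],cv2.COLOR_BGR2HSV)
s=cs["side"]
print(ray(s,240,262,.083),ray(s,291,122,.07))
# stand corners
for u,v in[(146,205),(239,180),(248,214),(155,243)]: print(ray(c,u,v,.03))
# deck corners
for u,v in[(361,143),(434,143),(436,215),(362,216)]: print(ray(c,u,v,.07))
```

```text
knob [0.51715263 0.28817056 0.083     ] shaft [ 0.54781414 -0.17586363  0.09      ]
[0.51564159 0.30215556 0.083     ] [ 0.55375911 -0.18409649  0.07      ]
[0.5527629  0.34854839 0.03      ]
[0.58832933 0.14598928 0.03      ]
[0.51212894 0.13335683 0.03      ]
[0.47030691 0.33205667 0.03      ]
[ 0.63328968 -0.11854436  0.07      ]
[ 0.61830815 -0.27237163  0.07      ]
[ 0.46684216 -0.24412462  0.07      ]
[ 0.4794373  -0.09511431  0.07      ]
```

View pics/crop0.png

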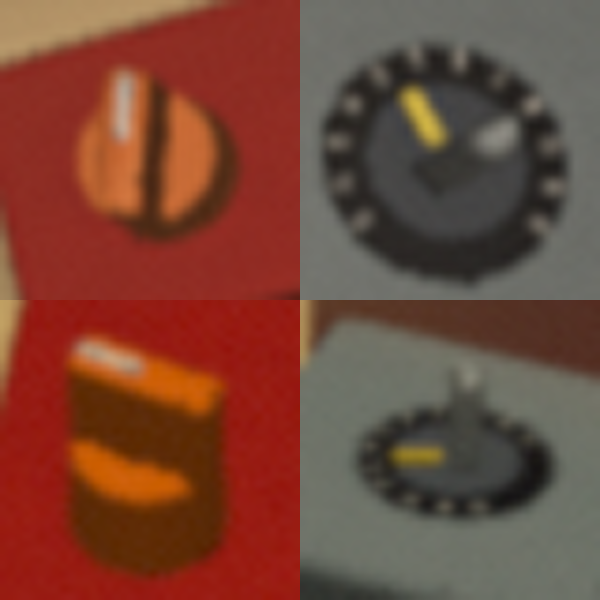

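View pics/wrist0.png

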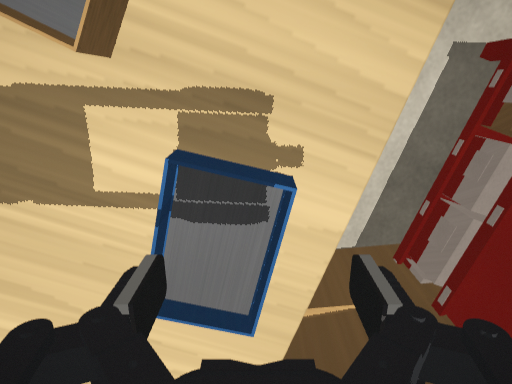

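Crop: the orange wing knob has its white line towards image-up, which is the world +x side. The shaft's yellow mark points up and left, and its lit tip is near top px (406,173). The wrist view shows only a blue bin below the start pose. Next I compute the geometry.

Run:
```python
from h import *
import pickle
cs=pickle.load(open("c0.pkl","rb"));t,s=cs["top"],cs["side"]
T=lambda x,y,u=169,v=215:(u-20+x/7.5,v-20+y/7.5)
def tri(a,b):
    from scipy.optimize import least_squares
    r=least_squares(lambda p:np.r_[proj(t,p)-a,proj(s,p)-b],[.53,0,.08]);return r.x,np.abs(r.fun).max()
dg=lambda a,b:np.degrees(np.arctan2(*(b-a)[1::-1]))
print("knob", tri(T(125,143),T(148,72,240,270)))
print("knob topcam",ray(t,*T(125,143),.083),"side",ray(s,*T(148,72,240,270),.083))
print("line",dg(ray(t,*T(122,138),.083),ray(t,*T(125,72),.083)),dg(ray(s,*T(143,68,240,270),.083),ray(s,*T(80,48,240,270),.083)))
print("tip",tri(T(200,130,400,175),T(167,75,291,121)), ray(t,*T(200,130,400,175),.106),ray(s,*T(167,75,291,121),.106))
print("disc",ray(t,*T(145,160,400,175),.07),ray(s,*T(155,165,291,121),.07))
print("mark",dg(ray(t,*T(137,145,400,175),.07),ray(t,*T(105,90,400,175),.07)),dg(ray(s,*T(140,155,291,121),.07),ray(s,*T(95,155,291,121),.07)))
from scipy.spatial.transform import Rotation as R
print(R.from_quat(sense()["ee_rot"]).as_matrix())
V=np.array(cs["wrist"]["view"]);W=np.eye(4);W[:3,:3]=R.from_quat(sense()["ee_rot"]).as_matrix();W[:3,3]=sense()["tool_pos"];print((V@W).round(3))
```

```text
knob (array([0.51934491, 0.29508627, 0.08064061]), np.float64(0.35746867031031115))
knob topcam [0.51965519 0.29463878 0.083     ] side [0.51800158 0.29701619 0.083     ]
line -4.819936170075374 -3.7475277361566013
tip (array([ 0.55234823, -0.18807107,  0.10085749]), np.float64(0.6137636697081348)) [ 0.55217166 -0.18566901  0.106     ] [ 0.54882827 -0.17978854  0.106     ]
disc [ 0.5535667  -0.18558542  0.07      ] [ 0.55095832 -0.18025794  0.07      ]
mark 19.698242893504734 19.35757180767539
[[ 9.43831952e-01  3.30425783e-01 -2.22051677e-04]
 [ 3.30425847e-01 -9.43831545e-01  8.80312164e-04]
 [ 8.12984587e-05 -9.04238361e-04 -9.99999588e-01]]
[[-0.     1.     0.    -0.   ]
 [-0.947 -0.    -0.321  0.032]
 [-0.321 -0.     0.947  0.162]
 [ 0.     0.     0.     1.   ]]
```

```bash
python3 -m handwheel '[[[100,38,48,30,0],[100,76,96,45,0],[100,114,144,45,0],[100,152,192,45,0],[100,190,240,45,0],[100,228,288,45,0],[100,266,336,45,0],[100,304,384,30,0],[100,336,429,10,0],[100,336,429,0,0],[100,336,429,0,0],[100,336,429,0,0]]]'
python3 - <<'E'
from h import *
import pickle
c=camera("wrist");pickle.dump(c,open("c1.pkl","wb"));cv2.imwrite("pics/w1.png",c["color"]);print(sense()["tool_pos"],sense()["time"],proj(c,[.551,-.184,.106]),proj(c,[.551,-.184,.07]))
E
```

```text
time: 1.65
tool_pos: [0.5504, -0.1852, 0.2313]
ee_rot: [0.986, 0.167, 0.0, -0.0]
ft_force: [-0.2, -0.1, 0.1]
width: 0.0855
[ 0.55050535 -0.18535157  0.23146238] 1.7 [256.1313157  181.78038734] [256.3056258  171.03111077]
```

View pics/w1.png

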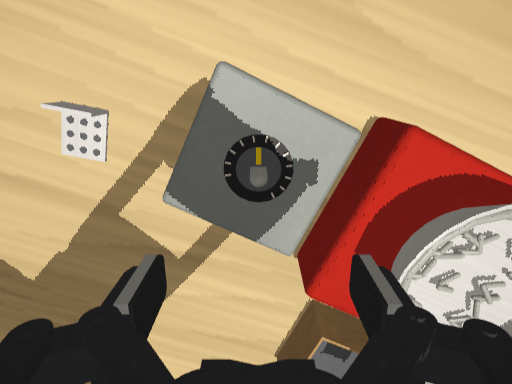

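Wrist view: the D-shaft is near (258,180) and its yellow mark points straight up in the image at (258,156), so it is within a pixel or two of the prediction. Next I move over the knob and crop both views.

```bash
python3 -m handwheel '[[[100,-4,60,0,-4],[100,-8,120,0,-8],[100,-12,180,0,-12],[100,-16,240,0,-16],[100,-20,300,0,-20],[100,-24,360,-10,-23.5],[100,-28,420,-20,-23.5],[100,-31,480,-25,-23.5],[100,-31,480,-25,-23.5],[100,-31,480,-25,-23.5],[100,-31,480,-25,-23.5]]]'
python3 - <<'E'
from h import *
import pickle
c=camera("wrist");pickle.dump(c,open("c2.pkl","wb"));a=pickle.load(open("c1.pkl","rb"))
print(sense()["tool_pos"],sense()["joint_pos"])
p=proj(c,[.519,.295,.083]);print(p)
u,v=np.round(p).astype(int);print(u,v)
A=cv2.resize(a["color"][125:215,215:305],(400,400),interpolation=cv2.INTER_CUBIC)
B=cv2.resize(c["color"][v-50:v+50,u-50:u+50],(400,400),interpolation=cv2.INTER_CUBIC)
cv2.imwrite("pics/c2.png",np.hstack([A,B]))
E
```

```text
time: 3.08
tool_pos: [0.52, 0.2932, 0.2069]
ee_rot: [0.999, -0.038, 0.0, -0.0]
ft_force: [-0.0, -0.4, 0.1]
width: 0.0852
[0.52000249 0.29322725 0.20688914] [ 4.62768030e-01  4.31290875e-01  1.74870201e+00 -1.88201159e-04
  9.60541820e-01  2.11052312e+00]
[255.25708189 184.77687796]
255 185
```

View pics/c2.png

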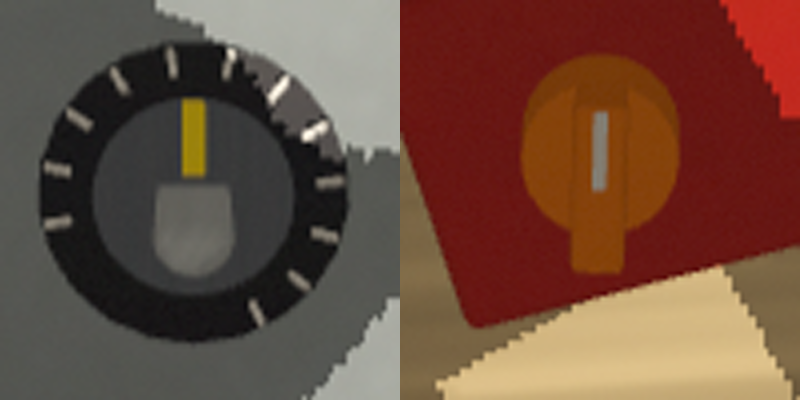

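Run:
```python
from h import *
import pickle
a=pickle.load(open("c1.pkl","rb"));c=pickle.load(open("c2.pkl","rb"))
A=lambda x,y:(215+x/4.444-.4,125+y/4.444-.4); B=lambda x,y:(205+(x-400)/4-.4,135+y/4-.4)
dg=lambda a,b:np.degrees(np.arctan2(*(b-a)[1::-1]))
print("mark",dg(ray(a,*A(195,177),.071),ray(a,*A(194,99),.071)))
print("disc c",ray(a,*A(194,192),.071))
# shaft model outlines under candidate centre
th=np.radians(19.5);ex=np.array([np.cos(th),np.sin(th)])
for nm,pt,z,off in[("foot flat",(194,185),.071,3),("tip back r7",(194,278),.106,-7),("tip back r6",(194,278),.106,-6)]:
    print(nm,ray(a,*A(*pt),z)[:2]-ex*off/1000)
print("tip mid x", ray(a,*A(194,240),.106))
p=ray(c,*B(600,272),.083);q=ray(c,*B(599,106),.083);print("bar",(p+q)/2,np.linalg.norm(p-q),dg(p,q))
l0=ray(c,*B(598.5,190),.083);l1=ray(c,*B(600.5,112),.083);print("line",l0,dg(l0,l1),np.linalg.norm(l1-l0))
b=ray(c,*B(600,55),.057);d=ray(c,*B(522,150),.057);e=ray(c,*B(680,150),.057);print("body mid",(d+e)/2,np.linalg.norm(d-e))
```

```text
mark 19.987447209881495
disc c [ 0.55492398 -0.18463864  0.071     ]
foot flat [ 0.55357578 -0.18512306]
tip back r7 [ 0.55357437 -0.18502305]
tip back r6 [ 0.55263173 -0.18535686]
tip mid x [ 0.55431865 -0.18479421  0.106     ]
bar [0.52129303 0.2954942  0.083     ] 0.037481959190992314 -4.248668207321186
line [0.52148546 0.29569793 0.083     ] -5.999050982104481 0.017271540838135306
body mid [0.52335436 0.29521617 0.057     ] 0.03708701802258383
```

```bash
python3 -m handwheel '[[[60,1,2,-40,0],[60,1.4,2.3,-80,0],[60,1.4,2.3,-115,0],[60,1.4,2.3,-135,0],[60,1.4,2.3,-143,0],[60,1.4,2.3,-147,0],[60,1.4,2.3,-147,0],[8,1.4,2.3,-147,0],[8,1.4,2.3,-147,0],[5,1.4,2.3,-147,0],[5,1.4,2.3,-147,0],[5,1.4,2.3,-147,0],[5,1.4,2.3,-147,0],[5,1.4,2.3,-147,0]]]' 60
```

```text
time: 4.88
tool_pos: [0.5216, 0.2957, 0.0605]
ee_rot: [0.999, -0.038, 0.001, -0.0]
ft_force: [-1.1, -1.0, 6.4]
width: 0.0111
```

```bash
python3 -m handwheel '[[[5,0,0,5,0],[5,0,0,15,0],[5,0,0,40,0],[5,0,0,90,0],[5,0,0,145,0],[5,0,0,146,0],[5,0,0,146,0],[5,0,0,146,0],[5,0,0,146,0]]]'
python3 - <<'E'
from h import *
import pickle
c=camera("wrist");s=camera("side");pickle.dump((c,s),open("c3.pkl","wb"));st=sense();print(st["tool_pos"],st["ft_force"])
print(proj(c,st["tool_pos"]+[0,0,.0225]),proj(s,st["tool_pos"]))
u,v=proj(s,st["tool_pos"]).astype(int)
cv2.imwrite("pics/c3.png",np.hstack([cv2.resize(c["color"][184:384,156:356],(400,400),interpolation=2),cv2.resize(s["color"][v-60:v+60,u-60:u+60],(400,400),interpolation=2)]));print(u,v)
E
```

```text
time: 6.0
tool_pos: [0.5211, 0.2954, 0.2053]
ee_rot: [0.999, -0.038, -0.0, 0.0]
ft_force: [0.3, 1.0, -0.4]
width: 0.0107
[0.52129833 0.29555947 0.20569089] [ 0.24758086 -0.73482562 -0.13246499]
[256.64475827 282.74119697] [237.11707975 209.10589139]
237 209
```

View pics/c3.png

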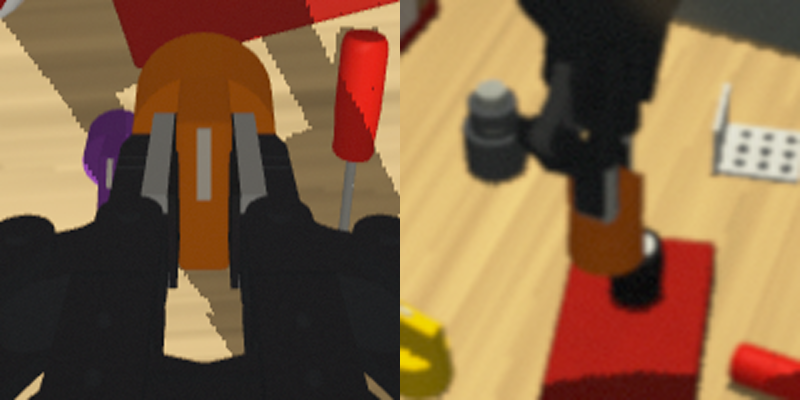

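Held knob: it is upright, and the white line runs from (204,200) to (204,128) in the left crop, parallel to the jaws' normal. Next I compute the knob's offset in the tool frame and the target.

```bash
python3 - <<'E'
from h import *
import pickle
from scipy.spatial.transform import Rotation as R
c,s=pickle.load(open("c3.pkl","rb"));st=sense()
M=R.from_quat(st["ee_rot"]).as_matrix();p=st["tool_pos"]
B=lambda x,y:(156+x/2-.25,184+y/2-.25)
for n,q,h in[("line0",(204,200),.0225),("line1",(204,128),.0225),("barend",(204.5,269),.0225),("bodyL",(136,95),-.0035),("bodyR",(274,95),-.0035)]: print(n,(M.T@(ray(c,*B(*q),p[2]+h)-p)*1e3).round(2))
print(np.degrees(np.arctan2(M[1,0],M[0,0])))
a=pickle.load(open("c1.pkl","rb"))
E
python3 -m handwheel '[[[5,2,-60,0,4],[5,6,-120,0,8],[5,10,-180,0,12],[5,14,-240,0,16],[5,18,-300,0,20],[5,22,-360,0,24.2],[5,27,-420,0,24.2],[5,32,-479,0,24.2],[5,32,-480,0,24.2],[5,32,-480,0,24.2],[5,32,-480,0,24.2],[5,32,-480,0,24.2]]]'
python3 - <<'E'
from h import *
import pickle
c=camera("wrist");s=camera("side");t=camera("top");pickle.dump((c,s,t),open("c4.pkl","wb"));st=sense();print(st["tool_pos"],st["ee_rot"])
u,v=proj(s,[.553,-.184,.14]).astype(int);q=proj(c,[.553,-.184,.106]);print(u,v,q)
cv2.imwrite("pics/c4.png",np.hstack([cv2.resize(c["color"][105:255,181:331],(400,400),interpolation=2),cv2.resize(s["color"][v-50:v+50,u-50:u+50],(400,400),interpolation=2)]))
E
```

```text
line0 [ -0.5    0.48 -22.5 ]
line1 [ 17.09   0.48 -22.49]
barend [-18.8    0.59 -22.51]
bodyL [ 12.19 -16.47   3.51]
bodyR [12.18 17.99  3.5 ]
-4.397005079223934
time: 7.6
tool_pos: [0.5534, -0.1833, 0.2058]
ee_rot: [0.985, 0.173, 0.0, -0.0]
ft_force: [-0.3, 0.2, -1.7]
width: 0.0105
[ 0.55340915 -0.18379824  0.2057923 ] [ 9.85010662e-01  1.72493272e-01  2.52178207e-04 -5.46860051e-05]
292 97 [257.80116453 193.01029992]
```

View pics/c4.png

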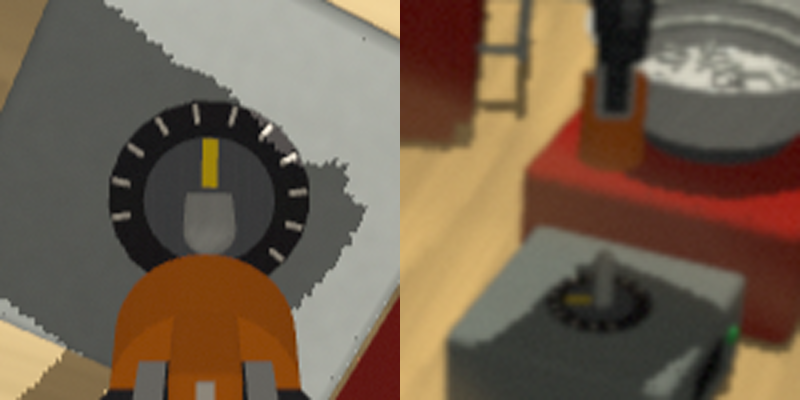

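Run:
```python
from h import *
import pickle
from scipy.spatial.transform import Rotation as R
c,s,t=pickle.load(open("c4.pkl","rb"));st=sense()
M=R.from_quat(st["ee_rot"]).as_matrix();p=st["tool_pos"];print("yaw",np.degrees(np.arctan2(M[1,0],M[0,0])))
B=lambda x,y:(181+x/2.667-.3,105+y/2.667-.3)
for n,q,z,o in[("footflat",(209.5,193),.071,3),("disc",(209,201),.071,0),("tipback7",(209.5,254),.106,-7),("mark0",(210,188),.071,0),("mark1",(210,138),.071,0),
 ("bodyL",(115,350),p[2]-.0035,0),("bodyR",(300,350),p[2]-.0035,0),("botfront",(207,254),p[2]-.0305,0)]: print(n,(M.T@(ray(c,*B(*q),z)-p)*1e3-[o,0,0]).round(2))
S=lambda x,y:(242+(x-400)/4-.4,47+y/4-.4)
print("side: tip pred",proj(s,[*p[:2],.106]),"obs",S(603,255)," knob pred bottom",proj(s,[*p[:2],p[2]-.0305]),"obs",S(613,157),"top",proj(s,[*p[:2],p[2]-.0035]),S(614,100))
cv2.imwrite("pics/c5.png",np.hstack([cv2.resize(s["color"][65:125,262:322],(400,400),interpolation=2),cv2.resize(t["color"][150:200,380:430],(400,400),interpolation=2)]))
```

```text
yaw 19.86563023244148
footflat [ -0.41   1.37 134.79]
disc [ -0.21   1.21 134.79]
tipback7 [ 0.63  1.22 99.79]
mark0 [  4.33   1.53 134.79]
mark1 [ 21.37   1.49 134.8 ]
bodyL [  9.66 -17.1    3.51]
bodyR [ 9.68 17.79  3.5 ]
botfront [19.04  0.3  30.51]
side: tip pred [291.90857208 109.84977037] obs (292.35, 110.35)  knob pred bottom [293.55314802  84.89594841] obs (294.85, 85.85) top [294.22932289  74.63607116] (295.1, 71.6)
```

View pics/c5.png

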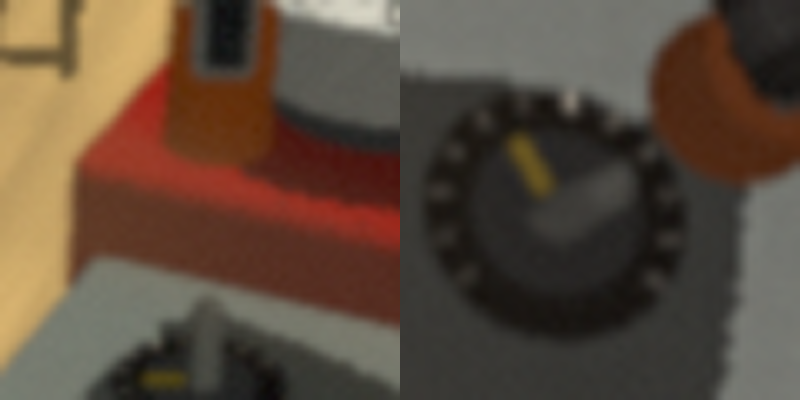

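```bash
python3 -m handwheel '[[[5,0.7,-0.9,-30,0],[5,0.7,-0.9,-55,0],[5,0.7,-0.9,-66,0],[5,0.7,-0.9,-69,0],[5,0.7,-0.9,-71,0],[5,0.7,-0.9,-72.5,0],[5,0.7,-0.9,-72.5,0],[5,0.7,-0.9,-72.5,0]]]'; python3 -c "
from h import *
s=sense();print(s['tool_pos'],s['ft_force'],s['ft_torque'])"
```

```text
time: 8.75
tool_pos: [0.5543, -0.1848, 0.1336]
ee_rot: [0.985, 0.172, 0.0, 0.0]
ft_force: [0.1, -0.5, -1.0]
width: 0.0104
[ 0.55425243 -0.18476833  0.13359633] [ 0.11044301 -0.48849848 -1.03818106] [-0.02157784  0.00575573 -0.0112926 ]
```

```bash
python3 -m handwheel '[[[5,0,0,-1,0],[5,0,0,-2,0],[5,0,0,-3,0],[5,0,0,-4,0],[5,0,0,-5,0],[5,0,0,-5,0]]]'; python3 -c "
from h import *
s=sense();print(s['tool_pos'],s['ft_force'],s['ft_torque'])"
```

```text
time: 9.5
tool_pos: [0.5542, -0.1847, 0.1285]
ee_rot: [0.985, 0.172, 0.0, 0.0]
ft_force: [-1.1, 0.3, 0.2]
width: 0.0107
[ 0.55420209 -0.18474859  0.12849756] [-1.1118106   0.2943244   0.19615512] [-0.01642725 -0.02272702  0.01826635]
```

```bash
python3 -m handwheel '[[[5,0,0,-3,0],[5,0,0,-6,0],[5,0,0,-9,0],[5,0,0,-12,0],[5,0,0,-14,0],[5,0,0,-14,0]]]'; python3 -c "
from h import *
s=sense();print(s['tool_pos'],s['ft_force'],s['ft_torque'])"
```

```text
time: 10.25
tool_pos: [0.5541, -0.1847, 0.1143]
ee_rot: [0.985, 0.172, 0.0, -0.0]
ft_force: [-0.6, 0.1, -2.2]
width: 0.0108
[ 0.55411324 -0.18470345  0.11429333] [-0.55876992  0.05947588 -2.17744185] [-0.01642682 -0.01862752  0.00723291]
```

Almost home, with no side load. Next I take small pressing steps and read the force.

```bash
python3 -m handwheel '[[[5,0,0,-2,0],[5,0,0,-3.5,0],[5,0,0,-3.5,0],[5,0,0,-3.5,0]]]'; python3 -m handwheel '[[[5,0,0,-2,0],[5,0,0,-4,0],[5,0,0,-4,0],[5,0,0,-4,0]]]';  python3 -m handwheel '[[[5,0,0,-1,0],[5,0,0,-2,0],[5,0,0,-2,0],[5,0,0,-2,0]]]'
```

```text
time: 10.75
tool_pos: [0.5543, -0.1848, 0.111]
ee_rot: [0.985, 0.172, 0.0, 0.0]
ft_force: [-0.2, 0.5, 3.4]
width: 0.0109
time: 11.25
tool_pos: [0.5543, -0.1848, 0.107]
ee_rot: [0.985, 0.172, 0.0, 0.0]
ft_force: [-0.6, 1.0, 5.9]
width: 0.0108
time: 11.75
tool_pos: [0.5543, -0.1848, 0.1051]
ee_rot: [0.985, 0.172, 0.001, 0.0]
ft_force: [-1.5, -0.1, 6.6]
width: 0.0108
```

```bash
for i in 1 2; do python3 -m handwheel '[[[5,0,0,-0.6,0],[5,0,0,-0.6,0],[5,0,0,-0.6,0]]]' 80 | grep -E "tool_pos|ft_f"; done;  python3 -m handwheel '[[[5,0,0,-0.6,0],[5,0,0,-0.6,0],[5,0,0,-0.6,0]]]'| grep -E "tool_pos|ft_f"
```

```text
tool_pos: [0.5544, -0.1848, 0.1046]
ft_force: [-1.3, 0.1, 8.0]
tool_pos: [0.5544, -0.1848, 0.1044]
ft_force: [-2.5, 0.4, 12.4]
tool_pos: [0.5545, -0.1848, 0.1043]
ft_force: [-3.9, 1.7, 14.8]
```

```bash
python3 -m handwheel '[[[5,-0.2,0,-0.6,0],[5,-0.2,0,-0.6,0],[5,-0.2,0,-0.6,0],[5,-0.2,0,-0.6,0]]]'
python3 - <<'E'
from h import *
c=camera("wrist");s=camera("side");t=camera("top");print(sense()["tool_pos"],sense()["ft_force"])
cv2.imwrite("pics/c6.png",np.hstack([cv2.resize(c["color"][150:384,139:373],(400,400)),cv2.resize(s["color"][65:155,242:332],(400,400),interpolation=2)]))
E
```

```text
time: 13.38
tool_pos: [0.5545, -0.1849, 0.1043]
ee_rot: [0.985, 0.172, 0.001, 0.0]
ft_force: [-3.9, 1.8, 15.7]
width: 0.0102
[ 0.55443481 -0.18484745  0.10425833] [-3.49382537  2.26125403 16.16923037]
```

View pics/c6.png

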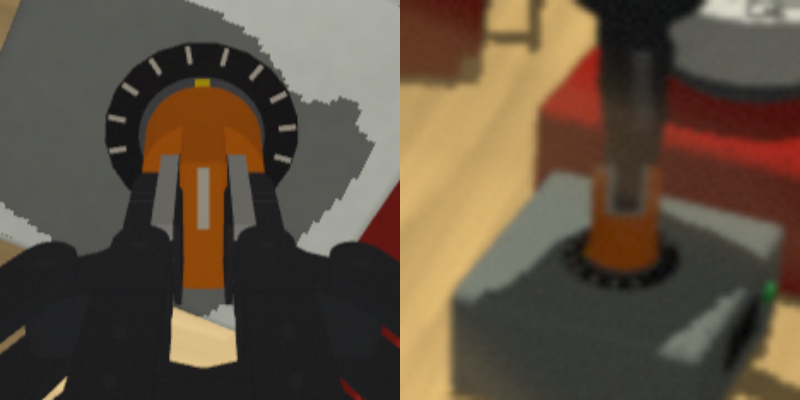

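The knob sits on the dial. Its white line at (203,168) points at the yellow mark at (203,83), and it hasn't slipped in the grip: the line's start is still at row 284.

```bash
python3 -c "
from h import *
print(hand_in());s=sense();print(s['tool_pos'],s['ft_force'],s['width'])"
```

```text
the job is handed in; nothing more can be done
None
the job is handed in; nothing more can be done
```

I lifted the orange wing knob off its peg and turned it about 24° to match the shaft's flat. I then pushed it home on the D-shaft and pressed it to the stop. The job was handed in at about 13.5 s with the gripper still holding the knob down.

- **Pressed to the stop:** the tool stopped at 0.1043 m, against 0.1045 m expected. The upward force was about 16 N, more than the roughly 10 N the spring takes at its stop, and it rose with almost no further movement.
- **Fit:** the knob went on with about 2 N or less on the wrist until it was home. At the stop there is a small sideways force of about 4 N.
- **Alignment and grip:** the last picture shows the white line in line with the yellow mark, and no slip in the grip.
- **Disagreements:** position estimates from the different cameras differed by 2–3 mm. I used the wrist camera's relative measurement for the final fit. The gripper read 10–11 mm open on the 12 mm bar.
- **Not checked:** I did not take a last picture of the black knob and the other bench items. I saw no sign of touching any of them.

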